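# Open the infrared reference well and turn the bar black face up

## Task

Get the infrared reference ready for a pyrometer check: lift the handle end of the teal lid up over the yellow lip, slide the lid all the way out of its grooves and leave it lying flat on the white parking deck beyond the lip. Then roll the six-sided bar over inside the well, one face after another, until its matt black face is on top; do not lift the bar out. Leave the bar lying flat and still, and leave the stands, the tape roll and the yellow meter where they are.

Things in the scene. Friction and masses are not known exactly. Their poses are not given: they have to be found in the camera images.
- station: Fixed grey instrument, 396 long (x) x 140 wide (y), 56 high, 59 at the flanges. Origin: centre of its underside; +x is the way the lid slides out, z up. Side rails y +-60 to +-70, top z 56. The lid rests on ledges at z 47 around the well. Groove flanges over the lid's long edges (|y| 50 to 70, z 56 to 59) cover only x -198 to -112: with 4 of play there, the handle end can rise about 9.
- well (a point): Middle of the well's floor, at station x -99, z 8. The well is open on top once the lid is off: station x -184 to -14, y +-52, walls up to z 47; rear upstand beyond it (inner face x -192, top z 56). The floor is rubber and grips well (friction about 1).
- lip (a point): Top middle of the yellow end lip that stands 5 above the lid's ledge between well and deck: station x -8 to -2, y +-60, top z 52; this point is at x -5, z 52.
- deck (a point): Middle of the white parking deck beyond the lip, at station x 95, z 47. The deck spans x -2 to 192 between the side rails and ends at a stop 6 high, against which the lid may be pushed.
- lid: Loose teal plate, 180 (x) x 116 (y) x 5 thick, 0.27 to 0.44 kg, with a black bow handle. Origin: centre of its underside; x, y, z as the station's. Shut it lies at about station x -100, z 47 (a few mm of play); flat on the deck its origin is at station x 88 to 102, z 47.
- handle (a point): Middle of the bow handle's round bar: bar 9 thick, along the lid's y, 75 clear between its legs, its centre 36 above the lid's underside (26 clear between lid top and bar), at lid x 55, 35 from the front edge. It can be hooked from behind with a tilted fingertip, or pinched.
- lid_front (a point): Middle of the lid's lower front edge (lid x 90, underside), the edge that is held behind the lip.
- bar: Loose hexagonal aluminium bar lying in the well across it (along station y), 32 across flats, 18.5 per face, 80 long, 0.15 to 0.25 kg. Origin: its centre, 16 above the well floor when flat. z along the bar; x points out of the matt black face; the other faces are gold, white, bare grey, white, copper. It starts with another face up, near the middle of the well, and rolls towards station +x or -x.
- pyrometer_stand: Bystander: steel post 20 square, 170 high (205 with its clamped black sensor barrel, which slants down towards the well and overhangs the post by up to 65), base 80 x 70 x 12, beside the well on the station's -y side. Origin: centre of the base's underside, z up. 1.1 kg.
- clamp_stand: Bystander: steel post 20 square, about 146 high with its clamp and brass pin, base 80 x 70 x 12, beyond the station's deck end. Origin: centre of the base's underside. 1.0 kg.
- tape_roll: Bystander: roll of foil tape lying flat, outer diameter 96, 48 high, close beside the station on either side. Origin: centre of its underside.
- meter: Bystander: yellow hand-held meter lying flat, 130 x 66 x 33, close beside the station on either side. Origin: centre of its underside, x along its length.
Things that resemble listed ones, but are neither listed nor needed, are in the scene too. What is meant by the lid is not blue or brown, and is the larger of those in its own colour.

How it is judged:
By the outcome, as a careful person would: the job done as asked, in the order asked, and still so for the second after the job is handed in, with the robot touching nothing.
It also fails if it takes over 54 s, if anything falls off the work surface, if the arm or the gripper's body presses on something with over 40 N, if the wrist force passes 120 N, or if a joint passes its speed limit or range.

## Robot

A 7-joint arm with a two-finger parallel gripper is mounted at the origin on the work surface. World frame = base frame: x ahead of the robot, y to its left, z up, the work surface at z = 0. Lengths are in m, angles in rad, forces in N, time in s.
With the tool pointing down it reaches from about 0.425 to 0.8 m from the base axis. Payload 8.3 kg.
Tool frame: the origin (TCP) lies at the very end of the fingers, on their centre line; the grasp point (between the pads) lies 19 mm behind it; y points along the fingers, x is the direction in which the jaws open and shut, and the axes are right-handed (so a half turn about y gives the same grasp; the last joint's range is limited). The gripper opens to 85 mm and grips with 20 to 120 N. Pads are 22 mm wide; open, the fingers measure 114 mm over their backs; the gripper's body (76 mm by 85 mm) begins 54 mm behind the grasp point. The pads swing forward as they close: fully open they stand 13 mm farther back than shut.
Start: joints at [-0.063, 0.383, 0.016, 1.37, -0.006, 1.388, -0.046], TCP at [0.625, 0, 0.231] pointing down, gripper open.
Joint ranges: [-2.95, 2.95], [-0.25, 2.06], [-1.52, 1.56], [0.18, 2.33], [-1.44, 4.58], [0.02, 2.06], [-3.01, 3.01]. Speed limits (rad/s): [2.39, 2.39, 3.01, 3.01, 3.14, 3.14, 3.14].

## Interface

Orientations are given as a rotation vector (axis times angle).
In Python, from bench import monitor, optics, ticket gives the robot as it stands.
- The arm moves only by the tool move_arm, never from a script. Its argument "motion" is a list of rows, each a list of 3 entries, a list of its own where there are three numbers: the shift along the tool's x, y, z in cm, then the turn about the tool's y in rad, then the finger opening in cm, from 0 to 8.54. A call has 1 to 20 rows; each row is the pose to reach, as a shift and turn from the pose measured when the call began, along the tool's axes at that moment; what a row does not reach only later rows make up. A row lasts 1/12 s, in which the tool goes at most 41.7 mm and 7.16 degrees, less where a joint would pass 70% of its speed; a pose out of reach is approached as far as the arm can. A call with a gripper value outside its range is refused whole. The fingers move at their own pace and stop on an object; the grip force is fixed at half the most. Time passes only in rows, so rows that repeat a pose let the fingers close. It gives the time, the measured TCP pose, the force and the opening at its end, in the units of the state.
- monitor.observe(): the state, without advancing time (a new reading comes with each control period).
- optics.snapshot(name): name is "scene" or "side" or "wrist"; returns the picture (384x512x3 uint8, red, green, blue); there is no depth.
- optics.camera_params(name): a dict with "fovy" (degrees; the focal length in pixels is half the picture's height over the tangent of half this angle, whatever the lens; pixels are square), "cx", "cy" (the principal point, pixels), "xyz" and "orientation" of the camera in the world. Camera axes: x right, y down, z forward; pixel columns grow to the right and rows downward; lengths in m; the calibration is good to about 2 mm. A picture is of the moment at which its call begins: read the wrist's pose just before it. camera_params takes no time and is no camera call; for the wrist camera it gives the pose at the moment of the call.
- ticket.finish_job(): hands the job in, once; it reports no verdict.
The state is a dict: "time_s": time; "joints": joint angles; "joint_vel": joint speeds; "tau": joint torques, N m; "eef_pos": TCP position; "ee_rot": TCP orientation; "wrist_force": force on the tool from outside, world axes, zero at the start; "ft_torque": the same for the moment, N m; "gripper_width": finger opening in m.
Only numpy, scipy, OpenCV 4.12 (cv2) and the standard library are available. Lean on these libraries where they do the work, as an engineer would, in place of code of your own. Each camera call takes 0.05 s, during which the arm holds its last target.

## Working session

There is one attempt and no reset: what is moved stays moved. The work goes in short steps, Python scripts to look and compute and a tool call to move; the robot and the scene stay as the last step left them, time stands still between calls to the robot, and variables do not carry over. Pictures are saved under pics/ and viewed, and the job is handed in when it is done.

Besides the shell and the picture viewer there is one more tool, called after "Emit:" as name(argument=value, ...) on one line, values as JSON. move_arm: Moves the arm, as the interface text tells. Its arguments: {"type":"object","properties":{"motion":{"type":"array","items":{"type":"array"}}},"required":["motion"]}

```bash
ls; mkdir -p pics; cat > h.py <<'E'
import numpy as np, cv2
from scipy.spatial.transform import Rotation as R
from bench import monitor, optics, ticket
def snap(n,f):
    p=optics.camera_params(n); im=optics.snapshot(n)
    cv2.imwrite('pics/'+f,im[:,:,::-1]); return im,p
def st():
    s=monitor.observe(); print({k:np.round(s[k],4).tolist() for k in s if k!='tau' and k!='joint_vel'}); return s
E
python3 - <<'E'
from h import *
st()
import json
for n in ['scene','side','wrist']:
    im,p=snap(n,n+'0.png'); print(n,p)
    np.save('pics/%s0.npy'%n,im)
E
```

```text
pics
{'time_s': 0.0, 'joints': [-0.0629, 0.3842, 0.0164, 1.3711, -0.0063, 1.3882, -0.0465], 'eef_pos': [0.6245, 0.0, 0.2303], 'ee_rot': [-1.5708, 0.0015, 0.0015], 'wrist_force': [-0.0227, -0.3537, -0.3043], 'ft_torque': [-0.0355, -0.014, 0.0227], 'gripper_width': 0.0854}
scene {'fovy': 51.57596616884878, 'cx': 259.7293531127651, 'cy': 196.98160132387196, 'xyz': array([1.27432293, 0.16996998, 0.96591017]), 'orientation': array([-1.61436501, -2.04655679,  0.76430892])}
side {'fovy': 46.87673068395027, 'cx': 257.81563430919346, 'cy': 190.41162403870055, 'xyz': array([-0.02126094, -0.83018799,  0.7701308 ]), 'orientation': array([-2.09150545,  0.65350361, -0.35383752])}
wrist {'fovy': 63.40907980503163, 'cx': 257.7179887269378, 'cy': 196.02267685042222, 'xyz': array([0.62439109, 0.08247205, 0.37321871]), 'orientation': array([ 2.81749380e+00, -6.30017844e-04, -1.69619724e-03])}
```

View pics/scene0.png

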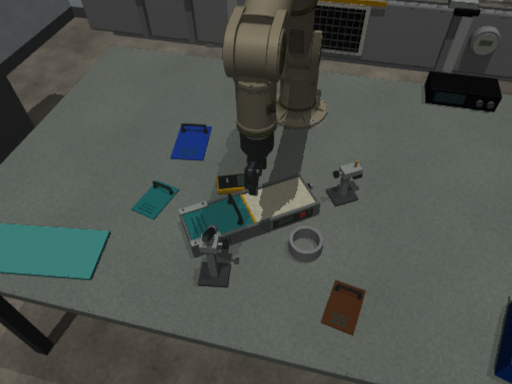

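View pics/side0.png

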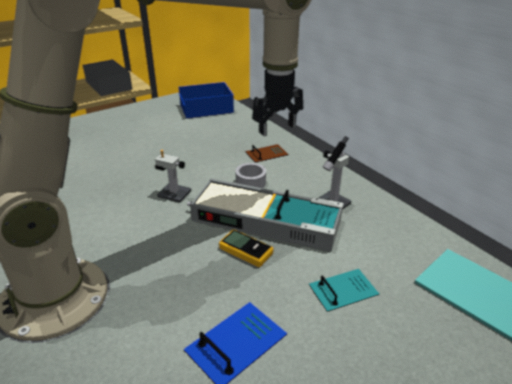

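View pics/wrist0.png

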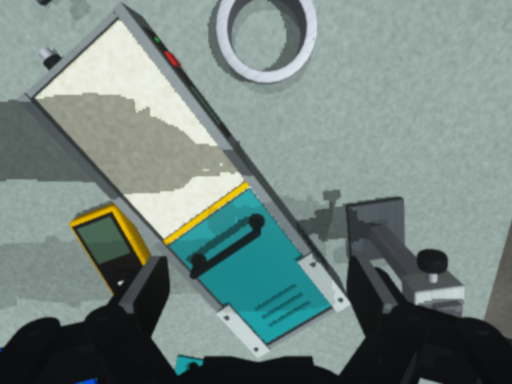

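The wrist view shows the station with its deck at the upper left (white) and the teal lid at about (255,265), with the yellow lip running from (165,240) to (248,185). In the scene view the teal candidates are:
- the station lid at (215,215)
- a smaller loose teal plate at (155,198)
- a big teal board at (50,250)

There is also a blue plate at (190,142) and a brown one at (343,306). I choose the one lying in the station's grooves.

```bash
cat >> h.py <<'E'
def ray(p,uv,shape=(384,512)):
    f=shape[0]/2/np.tan(np.radians(p['fovy'])/2)
    d=np.array([(uv[0]-p['cx'])/f,(uv[1]-p['cy'])/f,1.])
    return p['xyz'],R.from_rotvec(p['orientation']).apply(d)
def onz(p,uv,z):
    o,d=ray(p,uv); return o+d*(z-o[2])/d[2]
def proj(p,X):
    f=192/np.tan(np.radians(p['fovy'])/2)
    c=R.from_rotvec(p['orientation']).inv().apply(np.atleast_2d(X)-p['xyz'])
    return c[:,:2]/c[:,2:]*f+[p['cx'],p['cy']]
def crop(im,x0,y0,x1,y1,k,f):
    cv2.imwrite('pics/'+f,cv2.resize(im[y0:y1,x0:x1,::-1],None,fx=k,fy=k,interpolation=cv2.INTER_CUBIC))
E
python3 - <<'E'
from h import *
im=np.load('pics/wrist0.npy');p=optics.camera_params('wrist')
hsv=cv2.cvtColor(im,cv2.COLOR_RGB2HSV)
m=cv2.inRange(hsv,(20,150,120),(32,255,255))
n,l,s,c=cv2.connectedComponentsWithStats(m)
for i in range(1,n):
    if s[i,4]>50:
        r=cv2.minAreaRect(np.argwhere(l==i)[:,::-1].astype(np.float32)); print(s[i],c[i],cv2.boxPoints(r).round(1).tolist())
        print([onz(p,q,.052).round(4).tolist() for q in cv2.boxPoints(r)], onz(p,c[i],.052).round(4))
# station outer corners guess
for q,z in [((120,4),.056),((26,97),.056),((348,299),.059),((262,356),.059)]:
    print(q,onz(p,q,z).round(4))
crop(im,130,150,380,384,3,'c0.png')
E
```

```text
[163 182  85  63 575] [205.77043478 212.84347826] [[162.5, 240.3000030517578], [245.3000030517578, 181.10000610351562], [248.6999969482422, 185.8000030517578], [165.89999389648438, 245.10000610351562]]
[[0.515, -0.079, 0.052], [0.6108, -0.0085, 0.052], [0.6144, -0.0138, 0.052], [0.5183, -0.085, 0.052]] [ 0.5664 -0.0452  0.052 ]
[ 70 205  78  60 895] [116.7273743 227.8547486] [[67.0999984741211, 229.3000030517578], [84.5999984741211, 191.39999389648438], [161.3000030517578, 226.89999389648438], [143.8000030517578, 264.79998779296875]]
[[0.4082, -0.0652, 0.052], [0.4361, -0.0201, 0.052], [0.5153, -0.0622, 0.052], [0.4897, -0.111, 0.052]] [ 0.4647 -0.0634  0.052 ]
(120, 4) [0.5013 0.1567 0.056 ]
(26, 97) [0.3986 0.0776 0.056 ]
(348, 299) [ 0.7324 -0.1535  0.059 ]
(262, 356) [ 0.6295 -0.2408  0.059 ]
```

View pics/c0.png

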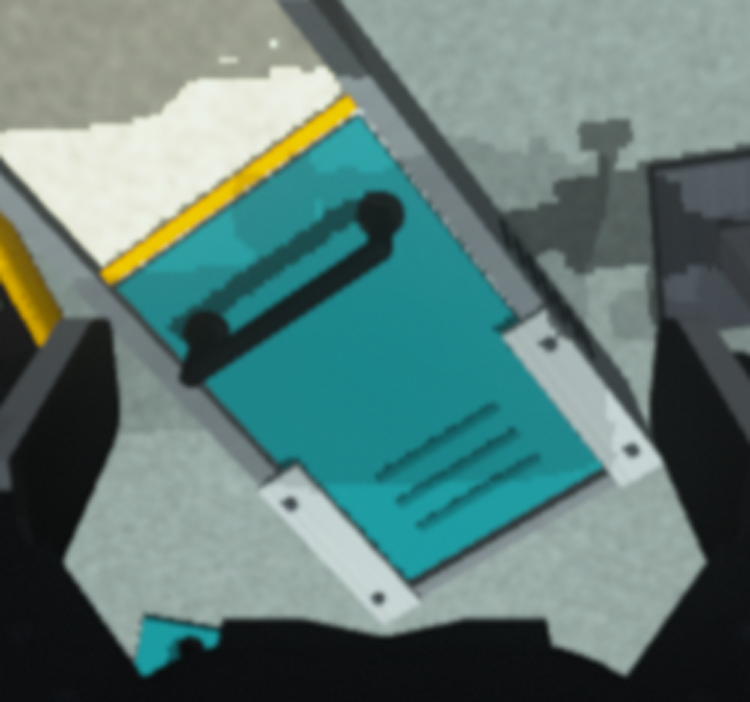

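```bash
cat >> h.py <<'E'
YAW=np.radians(126.3); LIP=np.array([.5664,-.0452])
SX=np.array([np.cos(YAW),np.sin(YAW)]); SY=np.array([-SX[1],SX[0]])
ORG=LIP+.005*SX
def s2w(x,y,z): # mm station ->world
    return np.r_[ORG+x/1000*SX+y/1000*SY,z/1000]
def w2s(X):
    d=np.asarray(X)[:2]-ORG; return np.array([d@SX,d@SY,X[2]])*1000
E
python3 - <<'E'
from h import *
for n in ['scene','side','wrist']:
    im=np.load(f'pics/{n}0.npy');p=optics.camera_params(n)
    im=im.copy()
    pts=[s2w(*a) for a in [(-198,-70,59),(-198,70,59),(198,70,56),(198,-70,56),(-5,-60,52),(-5,60,52),(-45,-37,83),(-45,37,83),(-45,0,83),(-190,0,52)]]
    uv=proj(p,pts); print(n,uv.round(1).tolist())
    k={'scene':6,'side':5,'wrist':1.5}[n]
    b={'scene':(165,160,290,255),'side':(230,125,360,230),'wrist':(0,0,512,384)}[n]
    c=cv2.resize(im[b[1]:b[3],b[0]:b[2],::-1],None,fx=k,fy=k,interpolation=cv2.INTER_CUBIC)
    for q in uv: cv2.circle(c,tuple(int(v) for v in (q-b[:2]+.5)*k),3,(255,0,255),1)
    cv2.imwrite(f'pics/v_{n}.png',c)
E
```

```text
scene [[191.6, 246.7], [178.1, 209.7], [299.5, 172.2], [320.5, 203.4], [255.9, 223.2], [241.0, 194.2], [239.5, 215.1], [230.6, 196.7], [234.9, 205.7], [187.7, 228.1]]
side [[343.0, 202.9], [333.4, 234.0], [189.6, 204.0], [210.4, 177.9], [274.5, 193.7], [261.2, 218.1], [286.3, 191.6], [278.7, 206.8], [282.6, 199.0], [335.1, 219.2]]
wrist [[351.5, 303.0], [257.9, 356.8], [17.2, 97.7], [121.0, -0.1], [249.0, 182.1], [165.3, 241.7], [253.6, 233.4], [198.2, 270.6], [225.3, 252.4], [298.8, 322.7]]
```

View pics/v_scene.png

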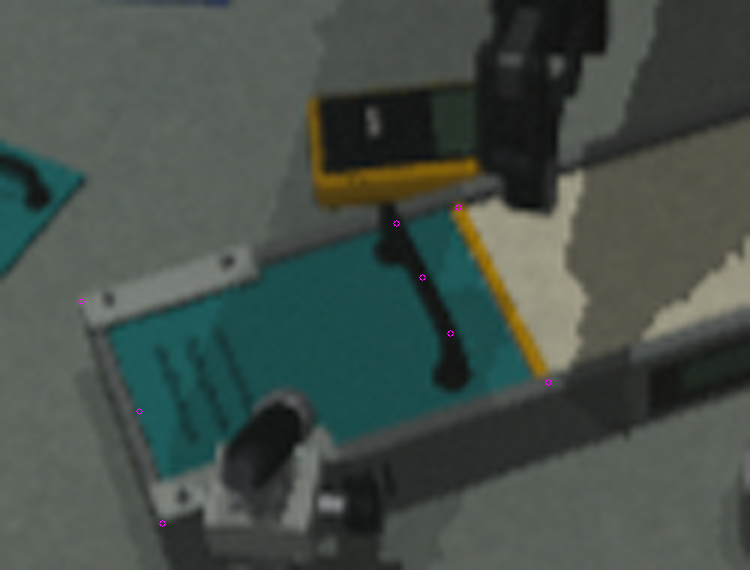

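View pics/v_side.png

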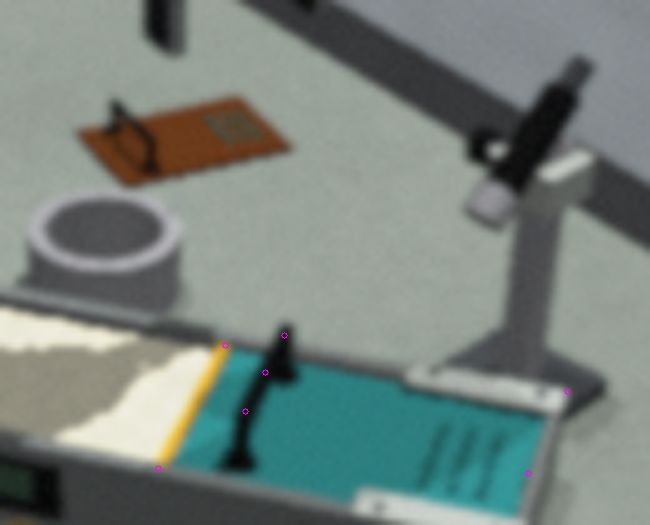

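View pics/v_wrist.png

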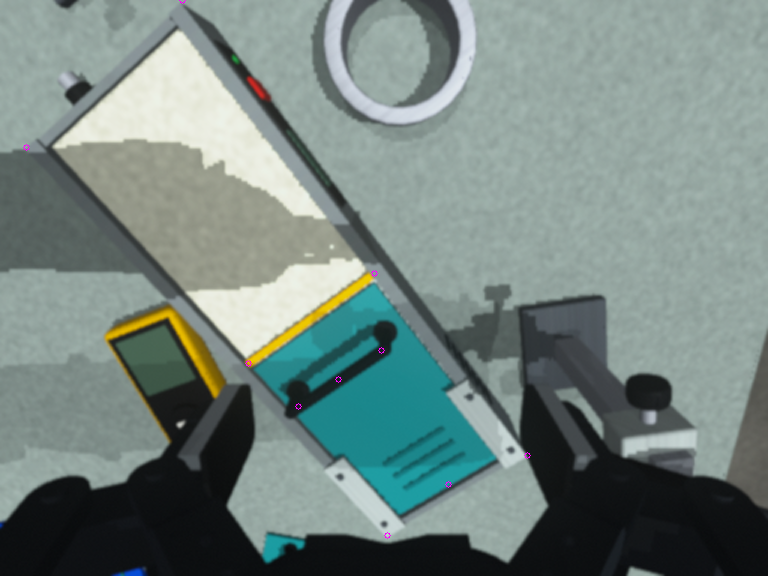

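```bash
cat >> h.py <<'E'
def tri(a,ua,b,ub):
    o1,d1=ray(a,ua);o2,d2=ray(b,ub)
    A=np.c_[d1,-d2];t=np.linalg.lstsq(A,o2-o1,rcond=None)[0]
    x=o1+d1*t[0];y=o2+d2*t[1];return (x+y)/2,np.linalg.norm(x-y)
E
python3 - <<'E'
from h import *
S=optics.camera_params('scene');D=optics.camera_params('side')
for a,b in [((215,226.7),(328,166)),((205,237),(346,139)),((212,232),(337,150))]:
    X,e=tri(S,a,D,b);print(X.round(3),e.round(4),w2s(X).round(0))
# target in tool coords, from TCP
s=st();T=R.from_rotvec(s['ee_rot'])
h=s2w(-45,0,83); print(h, 'turn', )
print('handle tool shift',T.inv().apply(h-s['eef_pos'])*100)
q=T.apply([1,0,0]);print(q, T.apply([0,1,0]))
E
```

```text
[ 0.724 -0.093  0.15 ] 0.0105 [-137.  -99.  150.]
[ 0.794 -0.086  0.207] 0.0034 [-172. -159.  207.]
[ 0.762 -0.084  0.183] 0.0084 [-152. -135.  183.]
{'time_s': 0.15, 'joints': [-0.0629, 0.3841, 0.0164, 1.3709, -0.0063, 1.3882, -0.0465], 'eef_pos': [0.6246, 0.0, 0.2305], 'ee_rot': [-1.5708, 0.0012, 0.0012], 'wrist_force': [-0.0628, 0.0186, 0.3994], 'ft_torque': [0.0105, 0.0101, 0.0231], 'gripper_width': 0.0851}
[ 0.59008053 -0.07743713  0.083     ] turn
handle tool shift [-3.43143632 14.75485716 -7.74848407]
[ 9.99998819e-01  5.35571780e-05 -1.53591121e-03] [-1.53591155e-03  6.18739011e-06 -9.99998820e-01]
```

Emit:
move_arm(motion=[[[-3.4, 9.0, -7.7], 0.937, 4], [[-3.4, 9.0, -7.7], 0.937, 4], [[-3.4, 9.0, -7.7], 0.937, 4], [[-3.4, 9.0, -7.7], 0.937, 4], [[-3.4, 9.0, -7.7], 0.937, 4], [[-3.4, 9.0, -7.7], 0.937, 4], [[-3.4, 9.0, -7.7], 0.937, 4], [[-3.4, 9.0, -7.7], 0.937, 4], [[-3.4, 9.0, -7.7], 0.937, 4], [[-3.4, 9.0, -7.7], 0.937, 4], [[-3.4, 9.0, -7.7], 0.937, 4]])

```text
time_s: 1.07
eef_pos: [0.5904, -0.0769, 0.1404]
ee_rot: [-1.446, 0.73, -0.728]
wrist_force: [0.4, -0.2, 0.6]
gripper_width: 0.0397
```

```bash
python3 - <<'E'
from h import *
s=st(); im,p=snap('wrist','w1.png'); print(p['xyz'])
c=im[:,:,::-1].copy()
for q in proj(p,[s2w(*a) for a in [(-45,-37,83),(-45,37,83),(-45,0,83),(-5,-60,52),(-5,60,52)]]): cv2.circle(c,tuple(int(v) for v in q),3,(255,0,255),1)
cv2.imwrite('pics/w1b.png',cv2.resize(c,None,fx=1.5,fy=1.5))
T=R.from_rotvec(s['ee_rot']);print(T.apply([1,0,0]),T.apply([0,1,0]),T.inv().apply(s2w(-45,0,83)-s['eef_pos'])*100)
E
```

```text
{'time_s': 1.0667, 'joints': [-0.0739, 0.3805, 0.1935, 1.5894, -0.0771, 1.181, -0.7987], 'eef_pos': [0.5904, -0.0769, 0.1404], 'ee_rot': [-1.4459, 0.7303, -0.7276], 'wrist_force': [0.4419, -0.2129, 0.5635], 'ft_torque': [-0.0165, 0.0304, 0.0537], 'gripper_width': 0.0397}
[ 0.65587007 -0.02755767  0.2831184 ]
[ 0.59437913 -0.80418421 -0.00109763] [-1.83752234e-03  6.76939938e-06 -9.99998312e-01] [ 0.03336796  5.73953691 -0.04965671]
```

View pics/w1b.png

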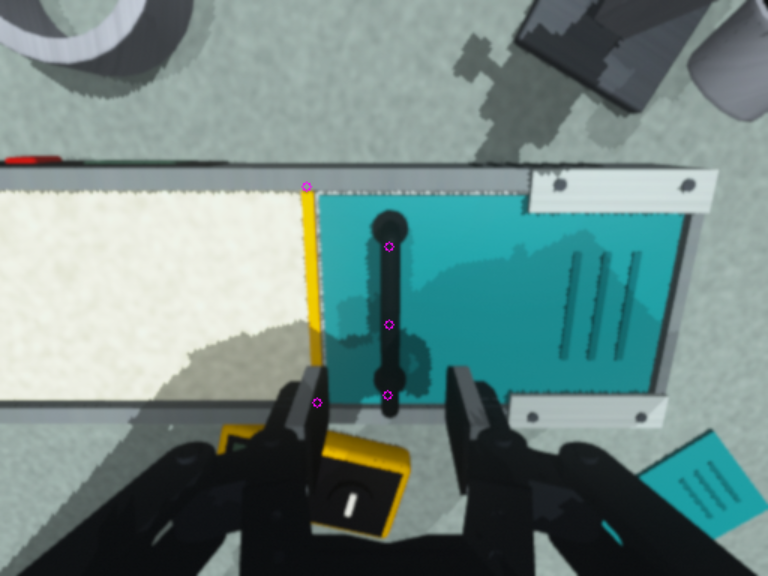

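Emit:
move_arm(motion=[[[0, 3.7, -0.05], 0, 4], [[0, 6, -0.05], 0, 4], [[0, 7.4, -0.05], 0, 4], [[0, 7.4, -0.05], 0, 4], [[0, 7.4, -0.05], 0, 0.5], [[0, 7.4, -0.05], 0, 0.2], [[0, 7.4, -0.05], 0, 0], [[0, 7.4, -0.05], 0, 0], [[0, 7.4, -0.05], 0, 0], [[0, 7.4, -0.05], 0, 0], [[0, 7.4, -0.05], 0, 0]])

```text
time_s: 2.03
eef_pos: [0.591, -0.0774, 0.0682]
ee_rot: [-1.444, 0.728, -0.73]
wrist_force: [-1.0, -1.0, 6.7]
gripper_width: 0.0065
```

```bash
python3 - <<'E'
from h import *
s=st()
T=R.from_rotvec(s['ee_rot']);print(T.apply([1,0,0]),T.apply([0,1,0]))
print('SX in tool',T.inv().apply(np.r_[SX,0]))
E
```

```text
{'time_s': 2.0333, 'joints': [-0.0652, 0.4515, 0.1841, 1.663, -0.093, 1.0342, -0.7865], 'eef_pos': [0.591, -0.0774, 0.0682], 'ee_rot': [-1.4445, 0.7282, -0.7302], 'wrist_force': [-0.9897, -1.0039, 6.7231], 'ft_torque': [-0.0127, 0.1103, -0.0331], 'gripper_width': 0.0065}
[ 0.59395859 -0.80449512  0.00089682] [ 1.30194825e-03 -1.53530291e-04 -9.99999141e-01]
SX in tool [-9.99996679e-01 -8.94504926e-04  2.41716899e-03]
```

```bash
python3 - <<'E'
from h import *
s=st(); im,p=snap('wrist','w2.png')
im2,p2=snap('side','s2.png');crop(im2,230,120,360,230,5,'s2c.png')
print(proj(p2,[s['eef_pos'],s2w(-45,0,83)]))
E
```

```text
{'time_s': 2.0333, 'joints': [-0.0652, 0.4515, 0.1841, 1.663, -0.093, 1.0342, -0.7865], 'eef_pos': [0.591, -0.0774, 0.0682], 'ee_rot': [-1.4445, 0.7282, -0.7302], 'wrist_force': [-0.9897, -1.0039, 6.7231], 'ft_torque': [-0.0127, 0.1103, -0.0331], 'gripper_width': 0.0065}
[[282.66513778 203.36666555]
 [282.59371662 199.01591514]]
```

View pics/w2.png

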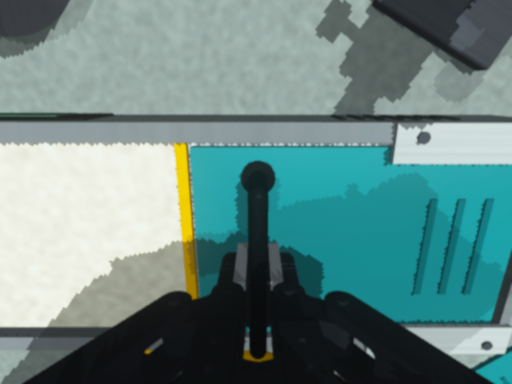

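View pics/s2c.png

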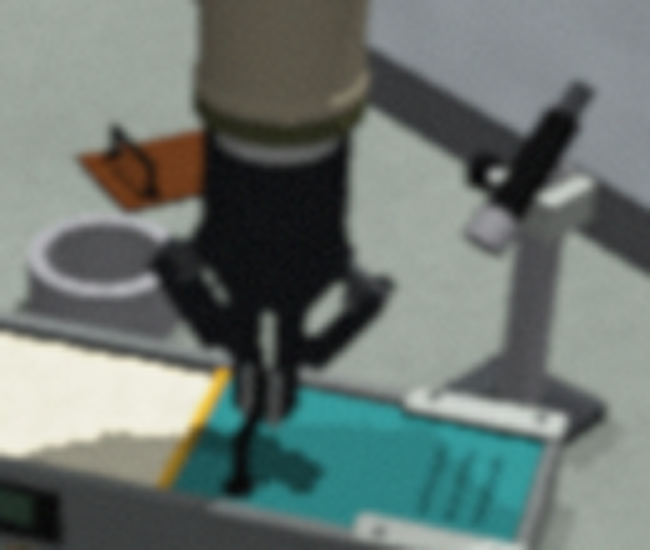

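The bar is between the pads. The opening of 6.5 mm and the upward force of 6.7 N need watching, so I lift a little and check.

Emit:
move_arm(motion=[[[0, -0.15, 0], 0, 0], [[0, -0.3, 0], 0, 0], [[0, -0.45, 0], 0, 0], [[0, -0.6, 0], 0, 0], [[0, -0.6, 0], 0, 0], [[0, -0.6, 0], 0, 0]])

```text
time_s: 2.63
eef_pos: [0.5909, -0.0773, 0.074]
ee_rot: [-1.445, 0.728, -0.73]
wrist_force: [0.5, -1.2, -3.2]
gripper_width: 0.0066
```

```bash
python3 - <<'E'
from h import *
s=st(); im,p=snap('wrist','w3.png'); crop(im,130,90,512,384,2,'w3c.png')
im2,p2=snap('side','s3.png');crop(im2,230,140,360,230,5,'s3c.png')
E
```

```text
{'time_s': 2.6333, 'joints': [-0.066, 0.4449, 0.1848, 1.6582, -0.0916, 1.046, -0.7876], 'eef_pos': [0.5909, -0.0773, 0.074], 'ee_rot': [-1.4446, 0.7284, -0.7298], 'wrist_force': [0.5158, -1.1788, -3.2252], 'ft_torque': [0.0995, 0.0091, -0.0207], 'gripper_width': 0.0066}
```

View pics/w3c.png

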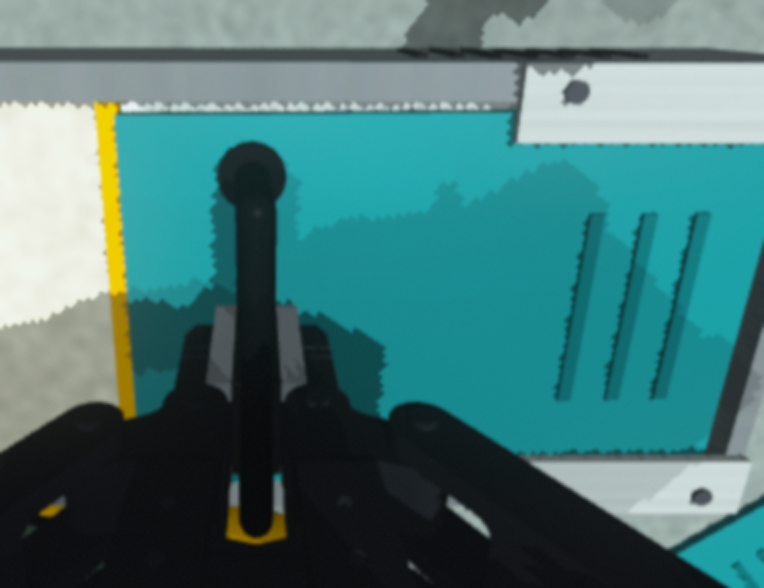

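View pics/s3c.png

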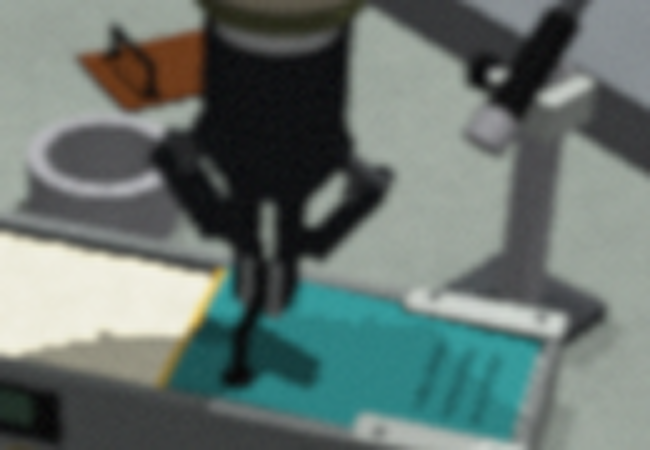

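Emit:
move_arm(motion=[[[-0.3, 0, 0], 0, 0], [[-0.6, 0, 0], 0, 0], [[-0.9, 0, 0], 0, 0], [[-1.2, 0, 0], 0, 0], [[-1.5, 0, 0], 0, 0], [[-1.8, 0, 0], 0, 0]])

```text
time_s: 3.23
eef_pos: [0.5799, -0.0625, 0.0739]
ee_rot: [-1.445, 0.728, -0.73]
wrist_force: [0.2, -0.1, -2.2]
gripper_width: 0.0068
```

```bash
python3 - <<'E'
from h import *
s=st(); im,p=snap('wrist','w4.png'); crop(im,130,90,512,384,2,'w4c.png')
E
```

```text
{'time_s': 3.2333, 'joints': [-0.089, 0.4205, 0.1804, 1.6936, -0.0853, 1.0344, -0.815], 'eef_pos': [0.5799, -0.0625, 0.0739], 'ee_rot': [-1.4447, 0.7285, -0.7295], 'wrist_force': [0.2061, -0.0567, -2.1946], 'ft_torque': [0.1082, 0.1369, 0.0437], 'gripper_width': 0.0068}
```

View pics/w4c.png

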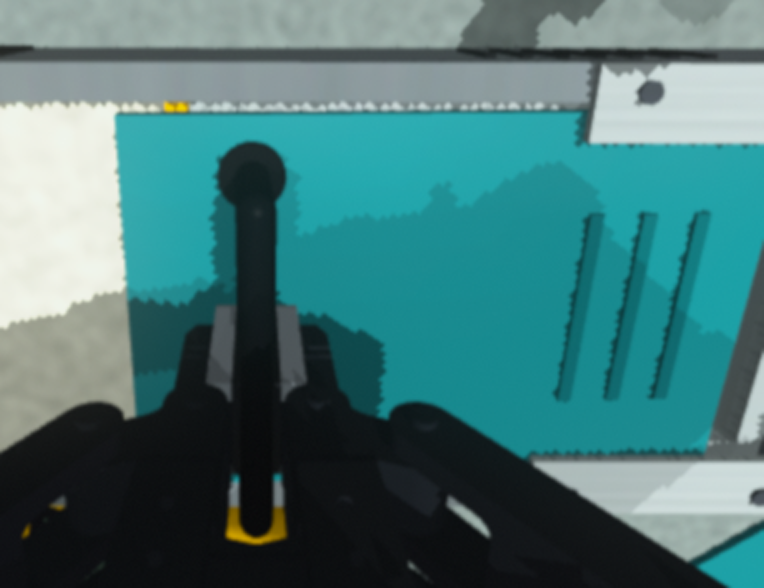

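Emit:
move_arm(motion=[[[-0.5, 0, 0], 0, 0], [[-1, 0, 0], 0, 0], [[-1.5, 0, 0], 0, 0], [[-2, 0, 0], 0, 0], [[-2.5, 0, 0], 0, 0], [[-3, 0, 0], 0, 0], [[-3.5, 0, 0], 0, 0], [[-4, 0, 0], 0, 0], [[-4.5, 0, 0], 0, 0], [[-5, 0, 0], 0, 0], [[-5.5, 0, 0.01], 0, 0], [[-6, 0, 0.01], 0, 0], [[-6.5, 0, 0.01], 0, 0], [[-7, 0, 0.02], 0, 0], [[-7.5, 0, 0.02], 0, 0], [[-8, 0, 0.02], 0, 0], [[-8.5, 0, 0.02], 0, 0], [[-9, 0, 0.02], 0, 0]])

```text
time_s: 4.78
eef_pos: [0.5259, 0.0111, 0.0739]
ee_rot: [-1.445, 0.728, -0.729]
wrist_force: [0.7, -0.4, -1.2]
gripper_width: 0.0068
```

```bash
python3 - <<'E'
from h import *
s=st(); im,p=snap('side','s5.png'); crop(im,170,130,370,240,4,'s5c.png');print(w2s(s['eef_pos']))
E
```

```text
{'time_s': 4.7833, 'joints': [-0.2071, 0.3096, 0.1485, 1.846, -0.0544, 0.9895, -0.9696], 'eef_pos': [0.5259, 0.0111, 0.0739], 'ee_rot': [-1.4447, 0.7284, -0.7286], 'wrist_force': [0.7236, -0.4356, -1.2084], 'ft_torque': [-0.1403, -0.1084, 0.0245], 'gripper_width': 0.0068}
[64.32505297 -0.71309742 73.86397703]
```

View pics/s5c.png

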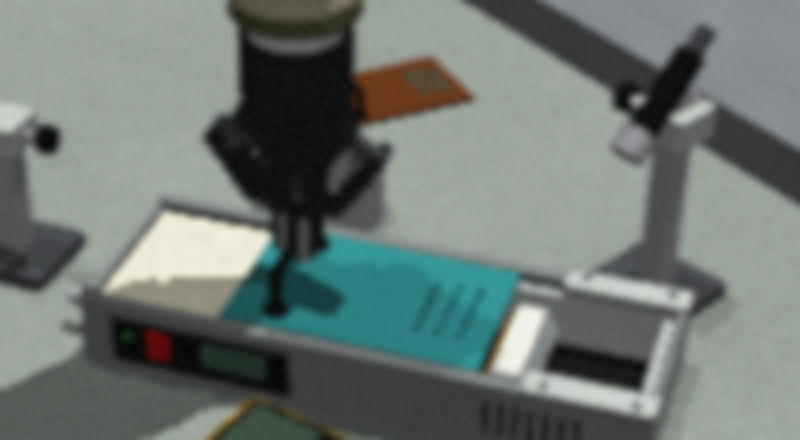

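```bash
python3 - <<'E'
from h import *
p=optics.camera_params('scene')
print(w2s(onz(p,(342,195),.012)), w2s(onz(p,(351,168),.14)))
im=np.load('pics/scene0.npy');crop(im,300,140,390,215,7,'cs.png')
E
```

```text
[298.85207405 -35.59499381  12.        ] [301.9767129  -44.32941842 140.        ]
```

View pics/cs.png

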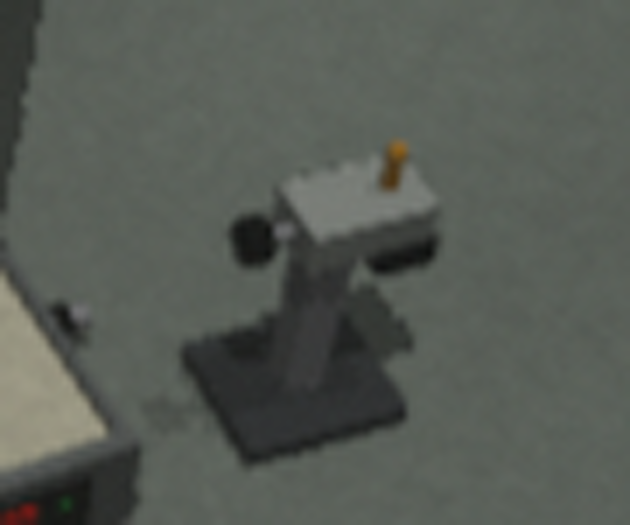

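Emit:
move_arm(motion=[[[-0.5, 0, 0], 0, 0], [[-1, 0, 0], 0, 0], [[-1.5, 0, 0], 0, 0], [[-2, 0, 0], 0, 0], [[-2.5, 0, 0], 0, 0], [[-3, 0, 0], 0, 0], [[-3.5, 0, -0.03], 0, 0], [[-4, 0, -0.03], 0, 0], [[-4.5, 0, -0.03], 0, 0], [[-5, 0, -0.04], 0, 0], [[-5.5, 0, -0.04], 0, 0], [[-6, 0, -0.05], 0, 0], [[-6.5, 0, -0.05], 0, 0], [[-7, 0, -0.06], 0, 0], [[-7.5, 0, -0.06], 0, 0], [[-8, 0, -0.06], 0, 0], [[-8.4, 0, -0.06], 0, 0], [[-8.7, 0, -0.06], 0, 0], [[-8.7, 0, -0.06], 0, 0]])

```text
time_s: 6.42
eef_pos: [0.4725, 0.0825, 0.0737]
ee_rot: [-1.445, 0.728, -0.726]
wrist_force: [0.9, 0.2, -2.8]
gripper_width: 0.0066
```

```bash
python3 - <<'E'
from h import *
s=st(); im,p=snap('side','s6.png'); crop(im,170,130,370,240,4,'s6c.png');print(w2s(s['eef_pos']))
E
```

```text
{'time_s': 6.4167, 'joints': [-0.3258, 0.2198, 0.0983, 1.9605, -0.0277, 0.9629, -1.146], 'eef_pos': [0.4725, 0.0825, 0.0737], 'ee_rot': [-1.445, 0.728, -0.726], 'wrist_force': [0.9152, 0.1805, -2.7989], 'ft_torque': [0.0569, 0.0447, 0.0378], 'gripper_width': 0.0066}
[1.53446585e+02 6.60397994e-02 7.37495006e+01]
```

View pics/s6c.png

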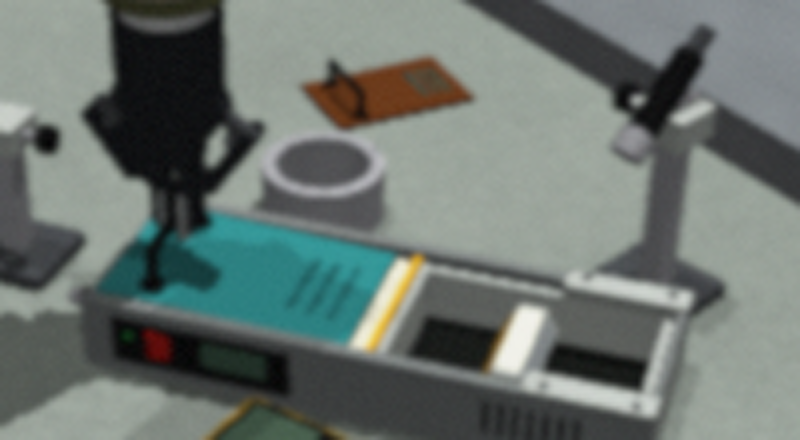

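Emit:
move_arm(motion=[[[0, 0.15, 0], 0, 0], [[0, 0.3, 0], 0, 0], [[0, 0.45, 0], 0, 0], [[0, 0.57, 0], 0, 0], [[0, 0.57, 0], 0, 0], [[0, 0.57, 0], 0, 1.5], [[0, 0.57, 0], 0, 4], [[0, 0.57, 0], 0, 4], [[0, 0.57, 0], 0, 4], [[0, 0.57, 0], 0, 4], [[0, 0.57, 0], 0, 4]])

```text
time_s: 7.38
eef_pos: [0.4729, 0.082, 0.0681]
ee_rot: [-1.445, 0.728, -0.727]
wrist_force: [-0.4, -0.0, 0.7]
gripper_width: 0.0401
```

```bash
python3 - <<'E'
from h import *
s=st(); im,p=snap('side','s7.png'); crop(im,170,130,370,240,4,'s7c.png');print(w2s(s['eef_pos']))
im,p=snap('wrist','w7.png')
E
```

```text
{'time_s': 7.3833, 'joints': [-0.3248, 0.2279, 0.0984, 1.9654, -0.0287, 0.9498, -1.1446], 'eef_pos': [0.4729, 0.082, 0.0681], 'ee_rot': [-1.4448, 0.728, -0.7266], 'wrist_force': [-0.3939, -0.0126, 0.6971], 'ft_torque': [-0.0036, -0.0157, 0.0403], 'gripper_width': 0.0401}
[1.52912605e+02 7.20865314e-02 6.80864221e+01]
```

View pics/s7c.png

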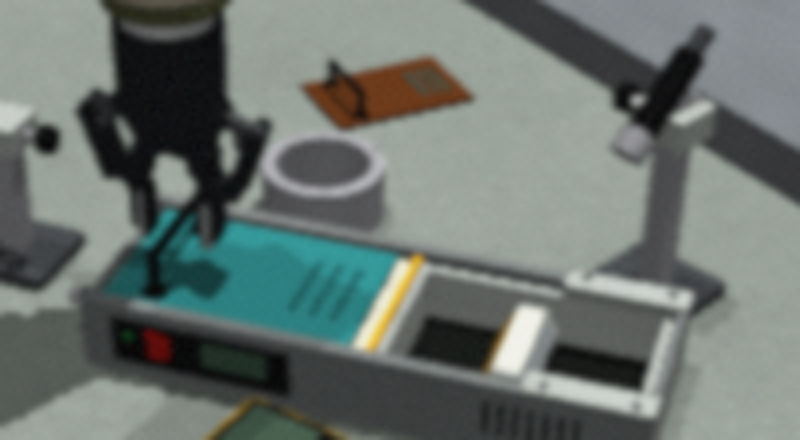

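View pics/w7.png

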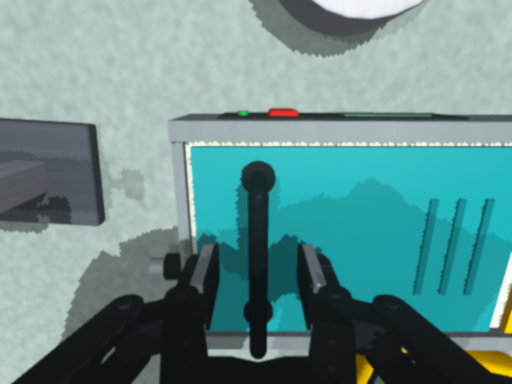

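Emit:
move_arm(motion=[[[0, -4, 0], 0, 4], [[0, -8, 0], 0, 4], [[0, -12, 0], 0, 4], [[4, -13, 0], -0.1, 4], [[8, -13, 0], -0.2, 4], [[12, -13, 0], -0.32, 4], [[16, -13, 0], -0.44, 4], [[20, -13, 0], -0.56, 4], [[23, -13, 0], -0.68, 4], [[26, -13, 0], -0.8, 4], [[29, -13, 0], -0.92, 4], [[29, -13, 0], -1.04, 4], [[29, -13, 0], -1.16, 4], [[29, -13, 0], -1.28, 4], [[29, -13, 0], -1.4, 4], [[29, -13, 0], -1.5, 4], [[29, -13, 0], -1.571, 4], [[29, -13, 0], -1.571, 4], [[29, -13, 0], -1.571, 4]])

```text
time_s: 9.07
eef_pos: [0.6457, -0.151, 0.1975]
ee_rot: [-1.511, -0.498, 0.498]
wrist_force: [-0.0, 0.1, -0.4]
gripper_width: 0.04
```

```bash
python3 - <<'E'
from h import *
s=st(); im,p=snap('wrist','w8.png');print(w2s(s['eef_pos']),w2s(p['xyz']))
c=cv2.resize(im[:,:,::-1],None,fx=1.5,fy=1.5);cv2.imwrite('pics/w8b.png',c)
print(proj(p,[s2w(-99,0,8),s2w(-184,52,47),s2w(-184,-52,47),s2w(-5,60,52)]).round())
im,p=snap('scene','sc8.png');crop(im,165,160,290,255,6,'sc8c.png')
E
```

```text
{'time_s': 9.0667, 'joints': [0.1545, 0.4835, 0.0413, 1.3029, -0.0208, 1.3566, 0.8317], 'eef_pos': [0.6457, -0.151, 0.1975], 'ee_rot': [-1.5113, -0.4977, 0.4984], 'wrist_force': [-0.0315, 0.0909, -0.3728], 'ft_torque': [-0.0161, 0.0538, 0.0166], 'gripper_width': 0.04}
[-137.16569868   -1.2720335   197.54503364] [-54.90224863  -1.17151962 340.5163227 ]
[[257. 136.]
 [206. 224.]
 [307. 225.]
 [184.  28.]]
```

View pics/w8b.png

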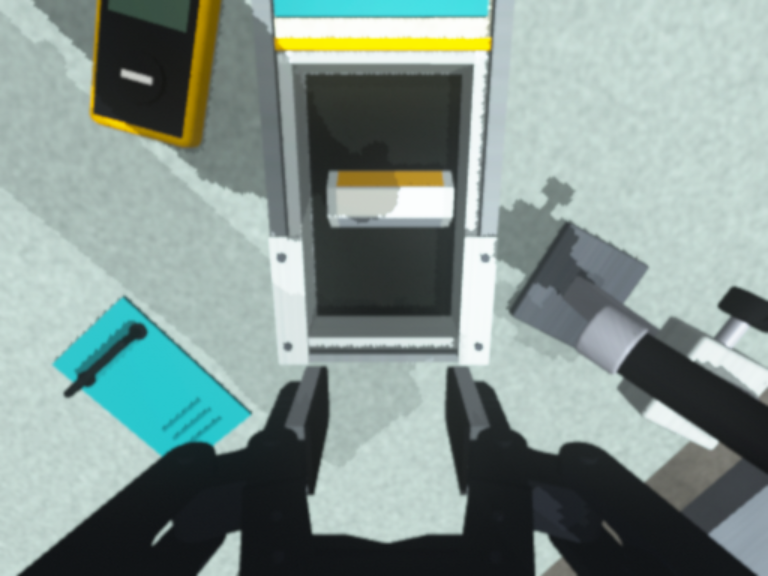

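View pics/sc8c.png

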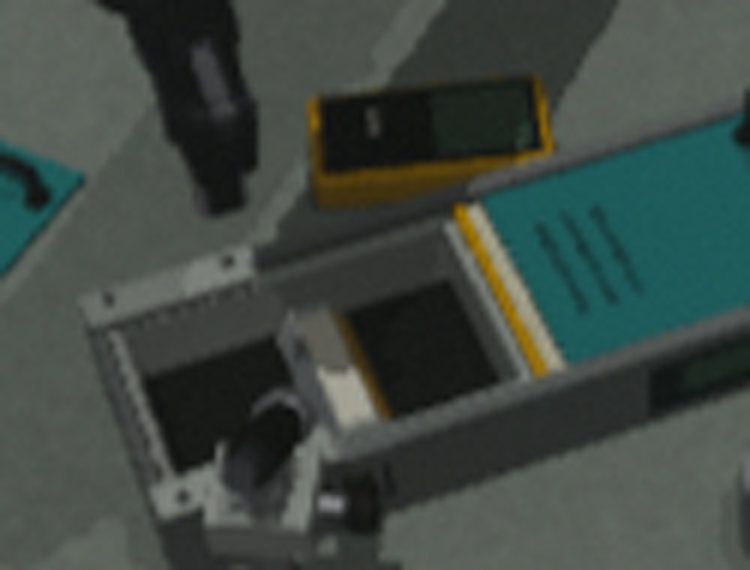

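```bash
python3 - <<'E'
from h import *
im=cv2.imread('pics/w8.png')[:,:,::-1]
s=st();p=optics.camera_params('wrist')
crop(im,200,100,330,170,6,'w8c.png')
for q in [(220,124),(302,124),(220,146),(302,146),(222.5,114),(297,114)]:
    print(q,w2s(onz(p,q,.040)).round(1))
print('well floor rear corners',[w2s(onz(p,q,.008)).round(1) for q in [(210,210),(300,210),(205,49),(307,49)]])
print('lip',[w2s(onz(p,q,.052)).round(1) for q in [(184,29),(327,29)]])
E
```

```text
{'time_s': 9.1667, 'joints': [0.1541, 0.4834, 0.0417, 1.3029, -0.0208, 1.3566, 0.8317], 'eef_pos': [0.6457, -0.151, 0.1977], 'ee_rot': [-1.5115, -0.4978, 0.4984], 'wrist_force': [0.7664, -0.3829, 0.3532], 'ft_torque': [-0.0311, 0.0282, 0.034], 'gripper_width': 0.0403}
(220, 124) [-83.6  34.5  40. ]
(302, 124) [-83.5 -43.2  40. ]
(220, 146) [-104.5   35.2   40. ]
(302, 146) [-104.3  -44.1   40. ]
(222.5, 114) [-74.5  31.8  40. ]
(297, 114) [-74.3 -38.   40. ]
well floor rear corners [array([-183.2,   53.2,    8. ]), array([-182.9,  -49.9,    8. ]), array([-15.2,  50.3,   8. ]), array([-15. , -49.1,   8. ])]
lip [array([-5.4, 60.1, 52. ]), array([ -5.2, -58.6,  52. ])]
```

View pics/w8c.png

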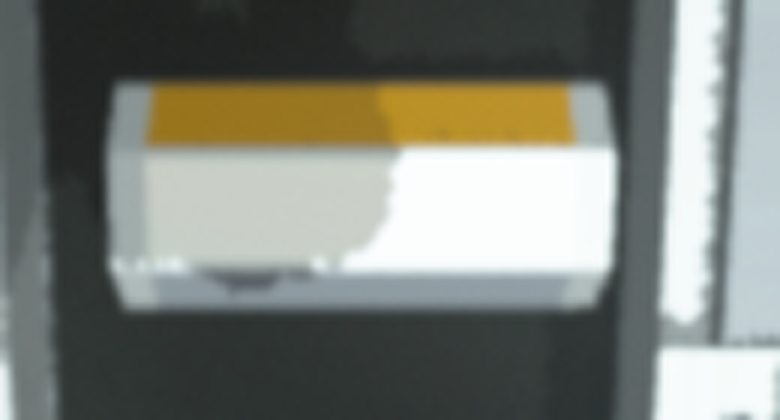

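```bash
cat >> h.py <<'E'
def toward(x,y,z):
    s=monitor.observe();T=R.from_rotvec(s['ee_rot'])
    d=T.inv().apply(s2w(x,y,z)-s['eef_pos'])*100
    a=T.apply([0,0,1]); 
    print('at',w2s(s['eef_pos']).round(1),'shift cm',d.round(2),'tool z vs SX deg',np.degrees(np.arctan2(a[:2]@SY,a[:2]@SX)).round(2),'tilt',T.apply([0,1,0]).round(4))
E
python3 - <<'E'
from h import *
toward(-58,-4,60);toward(-58,-4,12)
E
```

```text
at [-137.2   -1.3  197.7] shift cm [ 0.29 13.78  7.9 ] tool z vs SX deg 0.15 tilt [-7.0e-04  1.1e-03 -1.0e+00]
at [-137.2   -1.3  197.7] shift cm [ 0.29 18.58  7.89] tool z vs SX deg 0.15 tilt [-7.0e-04  1.1e-03 -1.0e+00]
```

Emit:
move_arm(motion=[[[0.1, 2, 3], 0, 3], [[0.3, 4, 6], 0, 3], [[0.3, 7, 7.9], 0, 3], [[0.3, 10.5, 7.9], 0, 3], [[0.3, 13.0, 7.9], 0, 3], [[0.3, 13.8, 7.9], 0, 3], [[0.3, 13.8, 7.9], 0, 3]])

```text
time_s: 9.75
eef_pos: [0.5994, -0.0854, 0.0575]
ee_rot: [-1.51, -0.493, 0.501]
wrist_force: [-0.5, -0.3, -0.4]
gripper_width: 0.03
```

```bash
python3 - <<'E'
from h import *
st();toward(-58,-4,12); im,p=snap('wrist','w9.png')
im,p=snap('side','s9.png'); crop(im,190,100,360,230,4.5,'s9c.png')
E
```

```text
{'time_s': 9.75, 'joints': [0.0809, 0.483, 0.0112, 1.6313, -0.007, 1.0327, 0.7295], 'eef_pos': [0.5994, -0.0854, 0.0575], 'ee_rot': [-1.5101, -0.4934, 0.5008], 'wrist_force': [-0.4621, -0.3021, -0.3693], 'ft_torque': [-0.0181, 0.0662, -0.0091], 'gripper_width': 0.03}
at [-56.9  -2.8  57.5] shift cm [ 0.14  4.55 -0.13] tool z vs SX deg 0.09 tilt [-0.0054  0.0013 -1.    ]
```

View pics/w9.png

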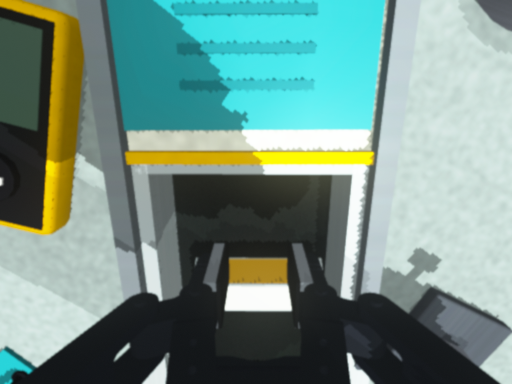

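View pics/s9c.png

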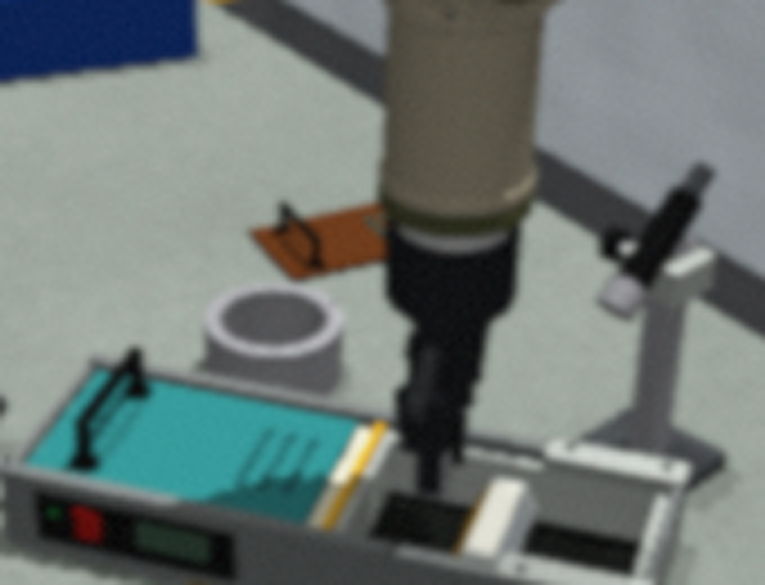

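Emit:
move_arm(motion=[[[0.1, 1, 0], 0, 3], [[0.1, 2, 0], 0, 3], [[0.1, 3, 0], 0, 3], [[0.1, 4, 0], 0, 3], [[0.1, 4.5, 0], 0, 3], [[0.1, 4.5, 0], 0, 3]])

```text
time_s: 10.35
eef_pos: [0.6015, -0.0852, 0.014]
ee_rot: [-1.511, -0.496, 0.499]
wrist_force: [-1.2, -0.1, -0.2]
gripper_width: 0.0301
```

```bash
python3 - <<'E'
from h import *
st();toward(-64.5,-4,12)
im,p=snap('side','s10.png'); crop(im,230,140,350,230,6,'s10c.png')
E
```

```text
{'time_s': 10.35, 'joints': [0.0817, 0.5378, 0.0093, 1.6579, -0.0069, 0.9485, 0.7288], 'eef_pos': [0.6015, -0.0852, 0.014], 'ee_rot': [-1.5112, -0.4955, 0.4987], 'wrist_force': [-1.2243, -0.0606, -0.2145], 'ft_torque': [-0.0181, 0.0259, -0.0242], 'gripper_width': 0.0301}
at [-58.   -4.6  14. ] shift cm [-0.06  0.2  -0.65] tool z vs SX deg 0.09 tilt [-0.0025  0.0011 -1.    ]
```

View pics/s10c.png

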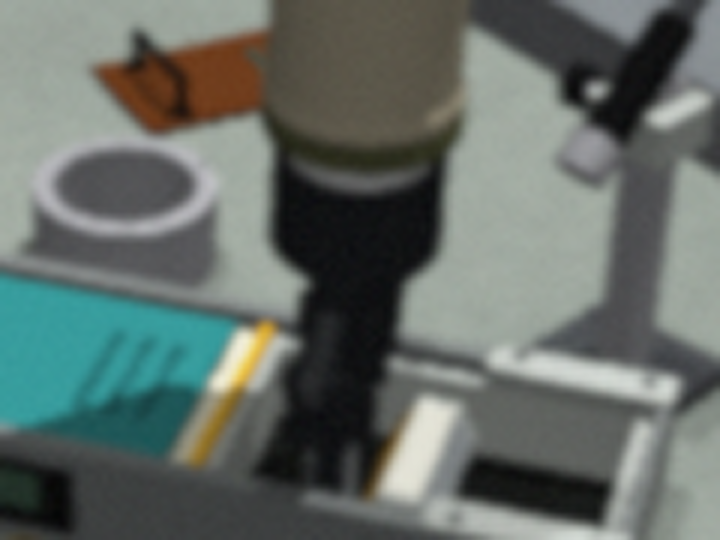

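Emit:
move_arm(motion=[[[0, 0, -0.25], 0, 3], [[0, 0, -0.5], 0, 3], [[0, 0, -0.65], 0, 3], [[0, -0.12, -0.72], 0, 3], [[0, -0.25, -0.8], 0, 3], [[0, -0.38, -0.9], 0, 3], [[0, -0.5, -1.0], 0, 3], [[0, -0.62, -1.12], 0, 3], [[0, -0.75, -1.25], 0, 3], [[0, -0.87, -1.38], 0, 3], [[0, -1.0, -1.5], 0, 3], [[0, -1.08, -1.62], 0, 3], [[0, -1.12, -1.75], 0, 3]])

```text
time_s: 11.48
eef_pos: [0.6127, -0.0996, 0.0264]
ee_rot: [-1.512, -0.497, 0.498]
wrist_force: [0.8, 0.1, -0.7]
gripper_width: 0.03
```

```bash
python3 - <<'E'
from h import *
st();toward(-64.5,-4,12)
im,p=snap('side','s11.png'); crop(im,230,140,350,230,6,'s11c.png')
im,p=snap('wrist','w11.png')
E
```

```text
{'time_s': 11.4833, 'joints': [0.1001, 0.5452, 0.0137, 1.6134, -0.0092, 0.984, 0.7518], 'eef_pos': [0.6127, -0.0996, 0.0264], 'ee_rot': [-1.5121, -0.4966, 0.4975], 'wrist_force': [0.8239, 0.0511, -0.7137], 'ft_torque': [-0.0145, -0.0031, -0.0084], 'gripper_width': 0.03}
at [-76.3  -5.1  26.4] shift cm [-0.11  1.44  1.18] tool z vs SX deg 0.08 tilt [-8.e-04  7.e-04 -1.e+00]
```

View pics/s11c.png

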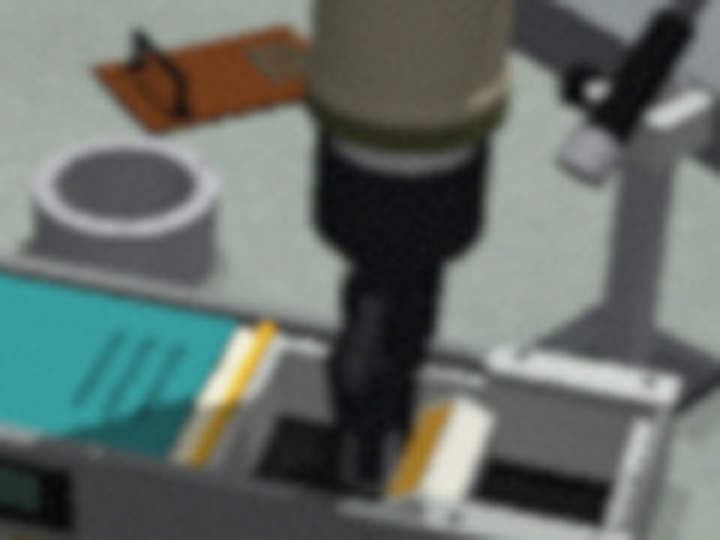

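View pics/w11.png

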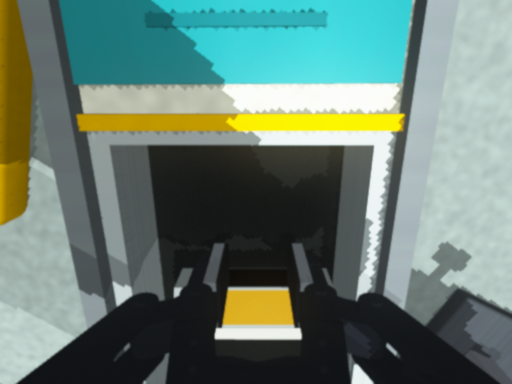

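Emit:
move_arm(motion=[[[0, -0.02, -0.12], 0, 3], [[0, -0.04, -0.24], 0, 3], [[0, -0.06, -0.36], 0, 3], [[0, -0.06, -0.48], 0, 3]])

```text
time_s: 11.92
eef_pos: [0.6156, -0.1038, 0.0268]
ee_rot: [-1.512, -0.496, 0.497]
wrist_force: [-0.1, 0.8, -0.3]
gripper_width: 0.0301
```

```bash
python3 - <<'E'
from h import *
st();toward(-64.5,-4,12)
im,p=snap('side','s12.png'); crop(im,230,140,350,230,6,'s12c.png')
im,p=snap('wrist','w12.png')
E
```

```text
{'time_s': 11.9167, 'joints': [0.1053, 0.5511, 0.0149, 1.6026, -0.0099, 0.9889, 0.758], 'eef_pos': [0.6156, -0.1038, 0.0268], 'ee_rot': [-1.5122, -0.4963, 0.4974], 'wrist_force': [-0.0548, 0.7585, -0.3026], 'ft_torque': [0.0428, -0.0109, -0.0689], 'gripper_width': 0.0301}
at [-81.4  -5.   26.8] shift cm [-0.09  1.48  1.69] tool z vs SX deg 0.06 tilt [-9.e-04  6.e-04 -1.e+00]
```

View pics/s12c.png

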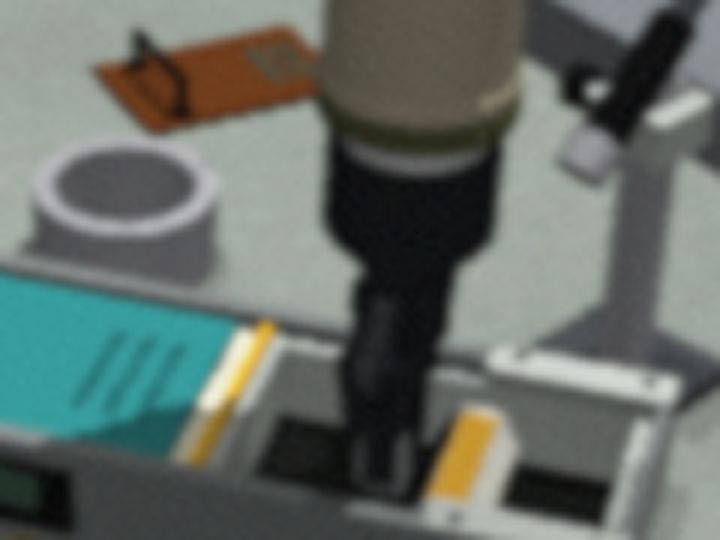

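View pics/w12.png

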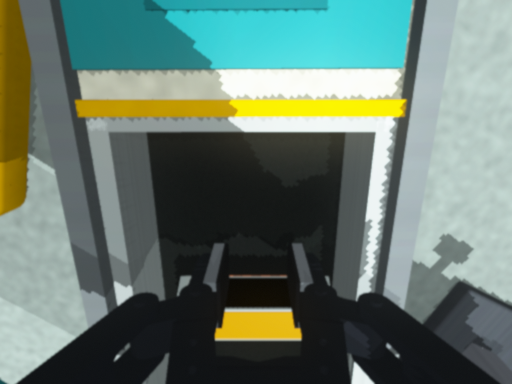

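Emit:
move_arm(motion=[[[-0.05, 0, 0.4], 0, 3], [[-0.05, 0, 0.8], 0, 3], [[-0.05, 0.5, 0.8], 0, 3], [[-0.05, 1.0, 0.8], 0, 3], [[-0.05, 1.35, 0.8], 0, 3], [[-0.05, 1.35, 0.8], 0, 3]])

```text
time_s: 12.52
eef_pos: [0.6096, -0.0978, 0.0119]
ee_rot: [-1.512, -0.495, 0.499]
wrist_force: [-1.0, -0.0, -0.7]
gripper_width: 0.0298
```

```bash
python3 - <<'E'
from h import *
p=optics.camera_params('wrist')
st();im,p=snap('wrist','w13.png')
crop(im,180,230,340,384,4.5,'w13c.png')
hsv=cv2.cvtColor(im,cv2.COLOR_RGB2HSV);m=cv2.inRange(hsv,(15,150,120),(32,255,255))
n,l,s,c=cv2.connectedComponentsWithStats(m)
for i in range(1,n):
    if s[i,4]>50: print(s[i],c[i], [w2s(onz(p,(c[i][0],v),.04)).round(1).tolist() for v in (s[i,1],s[i,1]+s[i,3])])
toward(-83,-4,12.5)
E
```

```text
{'time_s': 12.5167, 'joints': [0.098, 0.5583, 0.0129, 1.6299, -0.0087, 0.9563, 0.7483], 'eef_pos': [0.6096, -0.0978, 0.0119], 'ee_rot': [-1.5117, -0.4946, 0.4986], 'wrist_force': [-0.9535, -0.0038, -0.682], 'ft_torque': [-0.0267, -0.0146, 0.0643], 'gripper_width': 0.0298}
[  58  127  369   21 6882] [240.85876199 136.86181343] [[-2.7, 2.3, 40.0], [-10.3, 2.4, 40.0]]
[  0 173  11  61 550] [  4.26181818 201.24      ] [[-19.9, 92.8, 40.0], [-45.5, 99.4, 40.0]]
[215 351  86  11 613] [257.67536705 354.40783034] [[-105.5, -3.8, 40.0], [-112.1, -3.8, 40.0]]
at [-73.2  -3.9  12.4] shift cm [ 0.01 -0.01 -0.98] tool z vs SX deg 0.04 tilt [-2.3e-03  5.0e-04 -1.0e+00]
```

View pics/w13c.png

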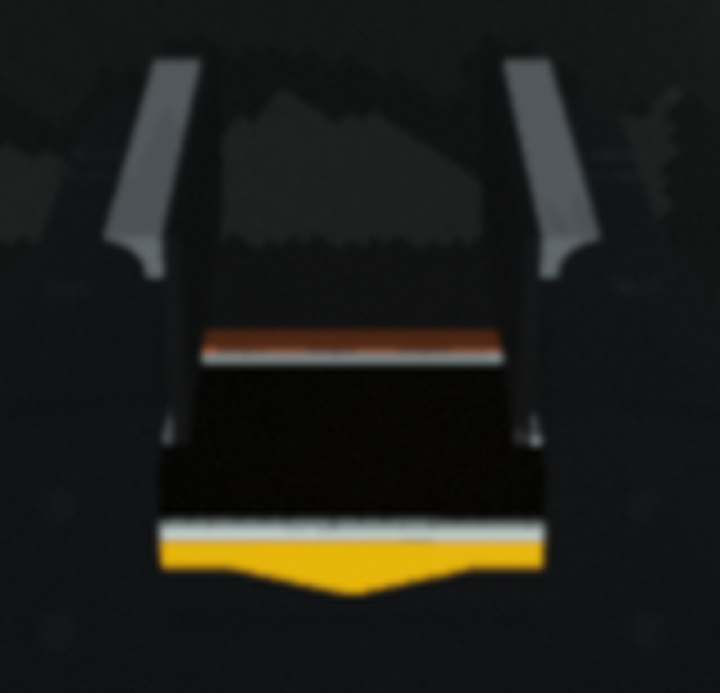

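Emit:
move_arm(motion=[[[0, 0, -0.35], 0, 3], [[0, 0, -0.7], 0, 3], [[0, -0.05, -0.98], 0, 3], [[0, -0.2, -1.05], 0, 3], [[0, -0.35, -1.13], 0, 3], [[0, -0.5, -1.23], 0, 3], [[0, -0.65, -1.33], 0, 3], [[0, -0.8, -1.45], 0, 3], [[0, -0.93, -1.58], 0, 3], [[0, -1.05, -1.71], 0, 3], [[0, -1.17, -1.83], 0, 3], [[0, -1.23, -1.95], 0, 3], [[0, -1.27, -2.08], 0, 3], [[0, -1.27, -2.2], 0, 3], [[0, -1.27, -2.32], 0, 3], [[0, -1.27, -2.44], 0, 3]])

```text
time_s: 13.9
eef_pos: [0.6244, -0.1177, 0.025]
ee_rot: [-1.512, -0.495, 0.498]
wrist_force: [-0.1, 0.2, 0.9]
gripper_width: 0.0296
```

```bash
python3 - <<'E'
from h import *
st();toward(-83,-4,12.5)
im,p=snap('side','s14.png'); crop(im,230,140,350,230,6,'s14c.png')
im,p=snap('wrist','w14.png')
crop(im,180,230,340,384,4.5,'w14c.png')
E
```

```text
{'time_s': 13.9, 'joints': [0.123, 0.5747, 0.0182, 1.569, -0.0119, 1.0005, 0.779], 'eef_pos': [0.6244, -0.1177, 0.025], 'ee_rot': [-1.512, -0.4948, 0.4982], 'wrist_force': [-0.1297, 0.1895, 0.8853], 'ft_torque': [-0.0034, -0.046, 0.0327], 'gripper_width': 0.0296}
at [-97.8  -3.8  25. ] shift cm [0.02 1.25 1.48] tool z vs SX deg 0.04 tilt [-2.4e-03  4.0e-04 -1.0e+00]
```

View pics/s14c.png

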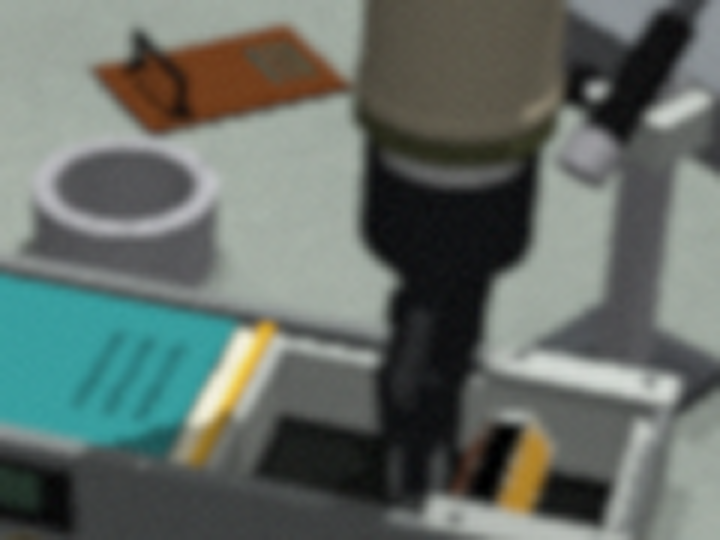

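View pics/w14c.png

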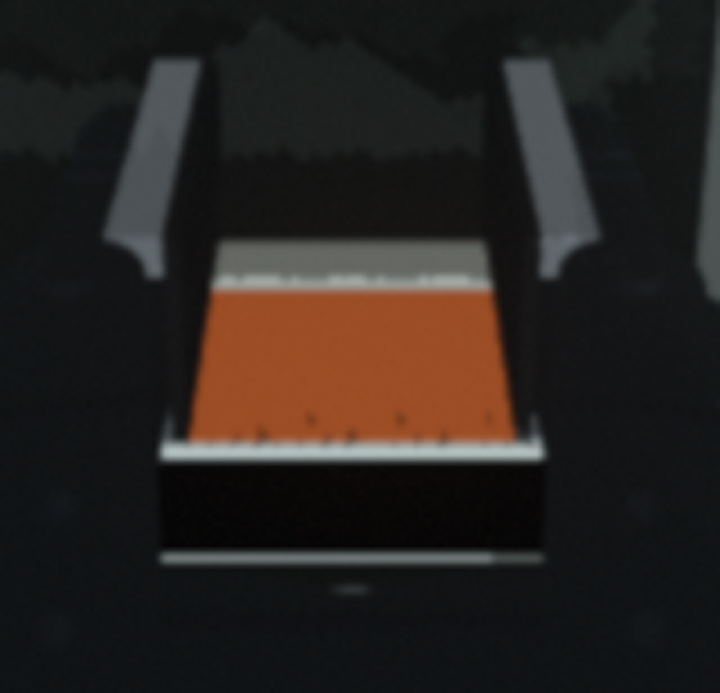

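Emit:
move_arm(motion=[[[0, 0, -0.12], 0, 3], [[0, 0, -0.24], 0, 3], [[0, 0, -0.3], 0, 3], [[0, 0, -0.3], 0, 3]])

```text
time_s: 14.33
eef_pos: [0.6263, -0.1205, 0.025]
ee_rot: [-1.512, -0.494, 0.498]
wrist_force: [0.4, 0.4, -0.2]
gripper_width: 0.0303
```

```bash
python3 - <<'E'
from h import *
st();toward(-83,-4,12.5)
im,p=snap('side','s15.png'); crop(im,230,140,350,230,6,'s15c.png')
im,p=snap('wrist','w15.png')
crop(im,180,230,340,384,4.5,'w15c.png')
E
```

```text
{'time_s': 14.3333, 'joints': [0.1263, 0.579, 0.019, 1.562, -0.0123, 1.003, 0.7826], 'eef_pos': [0.6263, -0.1205, 0.025], 'ee_rot': [-1.5123, -0.4945, 0.4979], 'wrist_force': [0.3892, 0.427, -0.1865], 'ft_torque': [-0.0073, 0.0188, 0.0547], 'gripper_width': 0.0303}
at [-101.1   -3.7   25. ] shift cm [0.03 1.25 1.81] tool z vs SX deg 0.01 tilt [-2.3e-03  3.0e-04 -1.0e+00]
```

View pics/s15c.png

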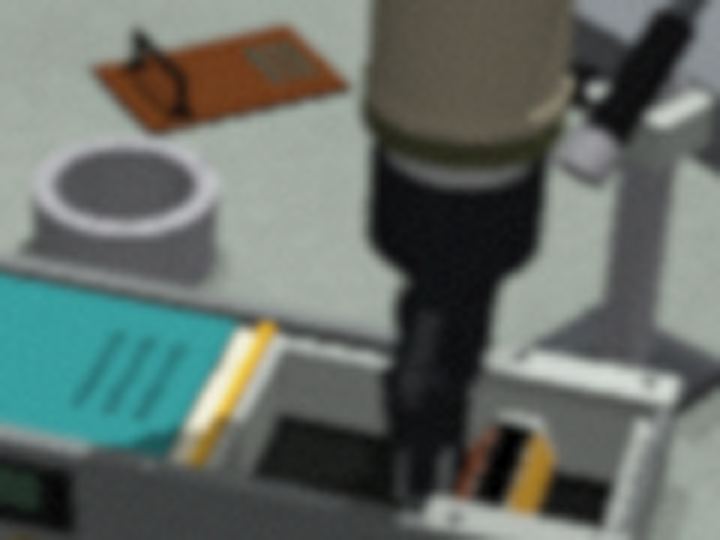

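View pics/w15c.png

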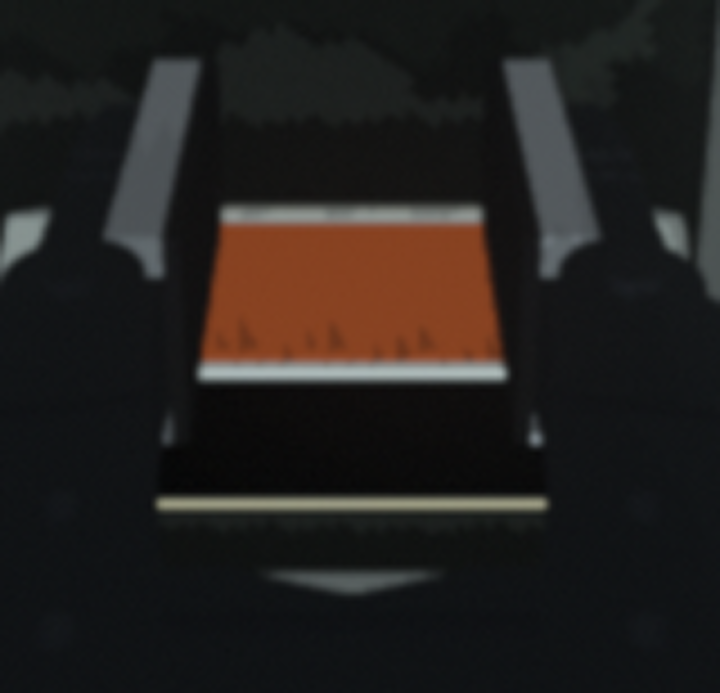

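Emit:
move_arm(motion=[[[0, 0, 0.4], 0, 3], [[0, 0, 0.8], 0, 3], [[0, 0, 1.2], 0, 3], [[0, -3, 1.2], 0, 3], [[0, -6, 1.2], 0, 3], [[0, -9, 1.2], 0, 3], [[0, -12, 0], 0, 3], [[0, -15, -2], 0, 3], [[0, -17, -4], 0, 3], [[0, -17, -4], 0, 3]])

```text
time_s: 15.27
eef_pos: [0.6531, -0.1568, 0.2007]
ee_rot: [-1.519, -0.498, 0.49]
wrist_force: [0.5, -1.0, 0.7]
gripper_width: 0.0306
```

```bash
python3 - <<'E'
from h import *
st();im,p=snap('wrist','w16.png')
cv2.imwrite('pics/w16b.png',cv2.resize(im[:,:,::-1],None,fx=1.5,fy=1.5))
im,p=snap('side','s16.png'); crop(im,170,120,360,240,4,'s16c.png')
E
```

```text
{'time_s': 15.2667, 'joints': [0.1584, 0.4947, 0.0432, 1.2795, -0.0186, 1.3609, 0.8305], 'eef_pos': [0.6531, -0.1568, 0.2007], 'ee_rot': [-1.5192, -0.4979, 0.4901], 'wrist_force': [0.4568, -1.0059, 0.6787], 'ft_torque': [-0.0998, -0.068, 0.0061], 'gripper_width': 0.0306}
```

View pics/w16b.png

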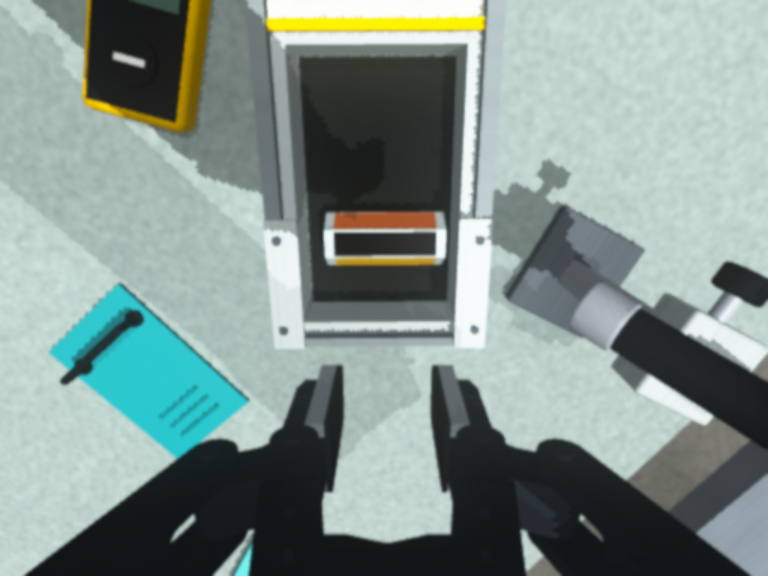

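View pics/s16c.png

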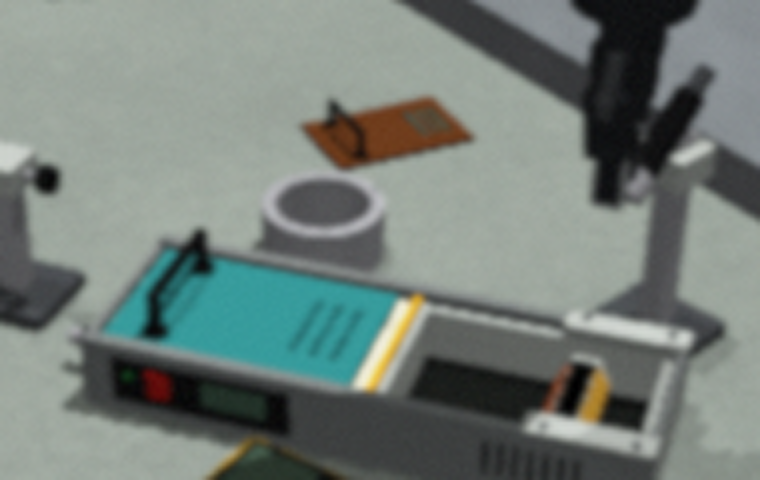

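```bash
python3 - <<'E'
from h import *
p=optics.camera_params('wrist')
im,p=snap('wrist','w17.png')
crop(im,205,130,310,190,7,'w17c.png')
st();toward(-131,0,50)
im,p=snap('scene','sc17.png');crop(im,165,150,340,255,4,'sc17c.png')
a=np.load('pics/scene0.npy'); d=np.abs(a.astype(int)-im).max(2)>40
cv2.imwrite('pics/diff.png',(d*255).astype(np.uint8))
E
```

```text
{'time_s': 15.4167, 'joints': [0.1558, 0.4967, 0.0394, 1.2913, -0.0197, 1.3576, 0.8289], 'eef_pos': [0.6498, -0.1518, 0.194], 'ee_rot': [-1.511, -0.494, 0.4988], 'wrist_force': [-0.5693, 0.0116, -0.6849], 'ft_torque': [0.0312, 0.0245, -0.0615], 'gripper_width': 0.0294}
at [-140.3   -4.1  194. ] shift cm [-0.38 14.4   0.89] tool z vs SX deg 0.03 tilt [-0.0035  0.0011 -1.    ]
```

View pics/w17c.png

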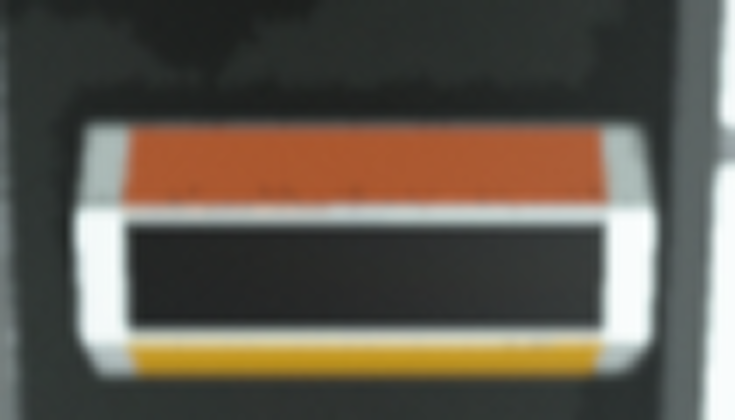

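View pics/sc17c.png

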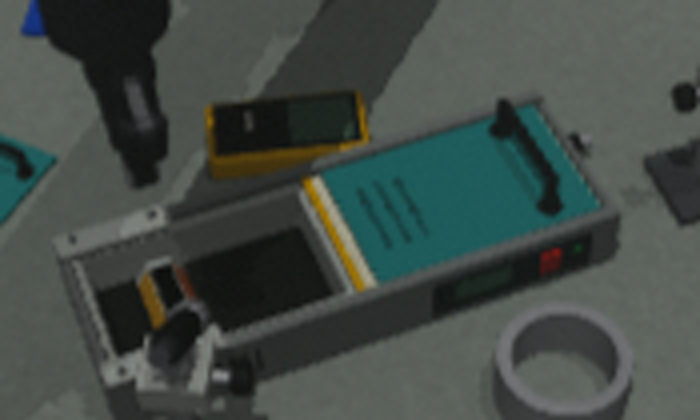

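```bash
python3 - <<'E'
from h import *
p=optics.camera_params('wrist')
for v,z in [(159.6,.04),(178.9,.04),(147.9,.024),(183.9,.024)]: print(v,z,w2s(onz(p,(257,v),z)).round(1))
# lid rear edge & front edge in scene
ps=optics.camera_params('scene'); 
im=cv2.imread('pics/w8.png')
print(proj(ps,[s2w(97.9+90,58,52),s2w(97.9-90,58,52),s2w(97.9-90,-58,52),s2w(97.9+90,-58,52)]).round(1), 'crop px = (u-165)*4,(v-150)*4')
E
```

```text
159.6 0.04 [-118.8   -3.    40. ]
178.9 0.04 [-138.1   -3.    40. ]
147.9 0.024 [-110.2   -3.    24. ]
183.9 0.024 [-147.9   -3.    24. ]
[[298.2 176.5]
 [245.2 193.4]
 [259.8 221.3]
 [315.4 202.5]] crop px = (u-165)*4,(v-150)*4
```

View pics/diff.png

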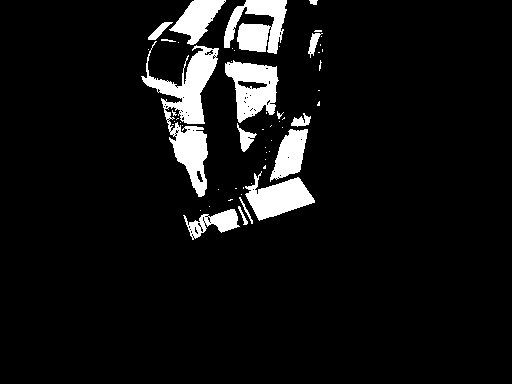

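```bash
python3 - <<'E'
from h import *
print(ticket.finish_job()); 
E
```

```text
the job is handed in; nothing more can be done
None
```

The lid is parked flat on the deck and the bar lies with its matt black face on top. I handed the job in at about 15.5 s of the 54 s allowed.

**Lid:** I pinched the handle and raised it about 6 mm. I then slid the lid over the lip and out of the grooves, and lowered and released it on the deck. The gripper position puts the lid origin at about station x 98, inside the 88 to 102 range. The last side and scene views show it lying flat.

**Bar:** The white face was up at the start. I rolled the bar two faces towards station −x (white, gold, black) with the two fingertips pushing from the +x side, and never lifted it.

**Last checks:**
- **Black face:** it measured 19.3 mm wide, against 18.5 mm nominal.
- **Bar lying flat:** the corner edges measured 37.7 mm across, against 37 mm nominal, and both were centred at about x −129. That fits a bar lying flat.
- **Bar position:** two full rolls from the start should have ended at −131, so this is about 2 mm off.
- **Bystanders:** comparing the first and last scene pictures shows no change at the stands, the tape roll or the meter.

**Oddities:**
- The gripper read 6.5 mm when closed on the 9 mm handle bar, and I did not find out why. The grip held throughout.
- Right after the grip closed, the wrist showed 6.7 N upwards; this was gone once I lifted.
- The first push of each roll stopped about half way, so each needed a few millimetres more.

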